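# Tip out the core chunks and nest the sample cups

## Robot

A 6-joint arm with a two-finger parallel gripper is mounted at the origin on the work surface. World frame = base frame: x ahead of the robot, y to its left, z up, the work surface at z = 0. Lengths are in m, angles in degrees, forces in N, time in s.
With the tool pointing down it reaches from about 0.4 to 0.825 m from the base axis. Payload 7 kg.
Tool frame: the origin (TCP) lies at the very end of the fingers, on their centre line; the grasp point (between the pads) lies 19 mm behind it; z points along the fingers, y is the line along which they close (so a half turn about z gives the same grasp; the last joint's range is limited). The gripper opens to 88 mm and grips with 3 to 60 N. Pads are 19 mm wide; open, the fingers measure 130 mm over their backs; the gripper's body (78 mm by 193 mm) begins 47 mm behind the grasp point.
Start: joints at [82.454, 20.546, 0.682, 0, -70.136, -16.507], TCP at [0.275, 0.616, 0.227] pointing down, gripper open.
Joint ranges: [-176.03, 176.03], [-82.01, 121.73], [-58.28, 71.71], [-173.87, 95.51], [-174.79, -0.11], [-173.66, 173.66]. Speed limits (degrees/s): [136.94, 136.94, 172.46, 180, 180, 180].

## Interface

Orientations are given as [roll, pitch, yaw] about the fixed x, y, z axes, in that order (R = Rz(yaw) Ry(pitch) Rx(roll)).
In Python, from plant import get_state, capture, close_job, regions_of gives the robot as it stands.
- The arm moves only by the tool jog_arm, never from a script. Its argument "moves" is a list of rows, each a list of 3 entries, a list of its own where there are three numbers: the shift along the tool's x, y, z in cm, then the turn about the tool's z in degrees, then the finger opening in cm, from 0 to 8.76. A call has 1 to 12 rows; each row shifts and turns the commanded pose from where the row before left it, along the tool's axes as they then stand; what a row does not reach is not made up. A row lasts 1/8 s, in which the tool goes at most 62.5 mm and 10.7 degrees, less where a joint would pass 70% of its speed; a pose out of reach is approached as far as the arm can. A call is refused whole if a number of a shift passes 6.25 or a number of a turn 10.7, either way. A call with a gripper value outside its range is refused whole. The fingers move at their own pace and stop on an object; "newtons" is the grip in N (left out, the last holds). Time passes only in rows, so rows that do not move let the fingers close. It gives the time, the measured TCP pose, the force, the opening and the grip force at its end, in the units of the state.
- get_state(): the state, without advancing time (a new reading comes with each control period).
- capture(name): name is "scene" or "top"; returns a dict with "pixels" (480x640x3 uint8, blue, green, red), "mtx" (3x3 intrinsics, pixels), "world_from_camera" (4x4, takes a point from camera to world coordinates). Camera axes: x right, y down, z forward; pixel columns grow to the right and rows downward; lengths in m; the calibration is good to about 2 mm. A picture is of the moment at which its call begins. There is no depth.
- close_job(): hands the job in; it is judged then, once.
Trained networks look in a picture, given as the dict that the camera call returned (one of the last four; its "shot" number tells which), for a name from the list of things; names that differ only in an ending like _2 or _b are one class to them, and where a whole thing is asked for, a point or a joint stands for the part that bears it (a point fixed in the world has none). Each returns a list of dicts, best first, with "confidence" (0 to 1); they miss things now and then, are a little off and sometimes report something else, mostly with a low value. They report only what shows in the picture. A call takes as long as a camera call. They do not tell look-alikes from the thing itself.
- regions_of(picture, thing): "pixels" (480x640 bool, what is visible of it) and "pixel" ([column, row] in pixels, amid what is visible of it).
The state is a dict: "time_s": time; "joints": joint angles; "qd": joint speeds; "joint_torque": joint torques, N m; "tcp_pos": TCP position; "eef_rot": TCP orientation; "contact_force": force on the tool from outside, world axes, zero at the start; "moment": the same for the moment, N m; "gripper_width": finger opening in m; "gripper_force": force on a finger pad.
Only numpy, scipy, OpenCV 4.12 (cv2) and the standard library are available. Lean on these libraries where they do the work, as an engineer would, in place of code of your own. Each camera call takes 0.05 s, during which the arm holds its last target. There are 200 camera calls.

## Task

Swing the pot over with its crank so that all three core chunks fall into the tray of the stand, then swing it back fully upright. Nest the two loose cups in it, one after the other, fully home, so that all three stand as one upright stack. The chunks stay in the tray, and the jars stay standing where they are.

Things in the scene. Friction and masses are not known exactly. Their poses are not given: they have to be found in the camera images.
- tipper: fixed grey tipping stand. Origin on the bench directly below the pot's hinge; x points the way the pot pours, y along the hinge, z up. Its catch tray is 270 mm (x from -75 to +195) by 150 mm (y), walls 45 mm high and 5 mm thick. Uprights at y = +-71 mm, 140 mm high, carry the hinge at z = 125 mm
- pot (a joint): angle of the pot: 0 = upright against its stop, grows as it pours towards the stand's +x, stop at 2.45 rad. A stiff hinge: it stays where it is left
- pot_base (a point): centre of the underside of the pot, 60 mm below the hinge when upright (65 mm above the bench); z along the pot's axis to its mouth. The pot has the very shape of the loose cups (92 mm high, inner radius 30 mm at the mouth, rim 157 mm above the bench)
- pot_rim (a point): centre of the pot's mouth, at the height of its rim
- crank_grip (a point): middle of the crank's handle: a round black bar, 12 mm diameter, 72 mm long, parallel to the hinge, on the stand's -y side (bar from 86 to 158 mm from the pot's axis), 90 mm from the hinge axis; with the pot upright it lies 76 mm behind (-x) and 48 mm above the hinge, and goes up, over the top and forward as the pot pours
- cup_a: loose tapered steel cup, same shape as the pot, upright on the bench: 92 mm high, outer radius 19 mm at the foot to 33 mm, wall 3 mm; its top 36 mm is a straight rim band, outer radius 35 mm. Origin: centre of the underside, z to the mouth. Fully home, the underside of its band rests on the rim of the cup below: 36 mm higher than that one. Left or right of the stand
- cup_b: loose tapered steel cup, same shape as the pot, upright on the bench: 92 mm high, outer radius 19 mm at the foot to 33 mm, wall 3 mm; its top 36 mm is a straight rim band, outer radius 35 mm. Origin: centre of the underside, z to the mouth. Fully home, the underside of its band rests on the rim of the cup below: 36 mm higher than that one. Left or right of the stand
- chunk_a: grey core chunk, roughly round, about 31 mm wide and 24 mm high, at first inside the pot. Origin: centre of its underside
- chunk_b: grey core chunk, roughly round, about 31 mm wide and 24 mm high, at first inside the pot. Origin: centre of its underside
- chunk_c: grey core chunk, roughly round, about 31 mm wide and 24 mm high, at first inside the pot. Origin: centre of its underside
- jar_a: bystander: glass jar with black lid, radius 30 mm, 80 mm high, upright on the bench. Origin: centre of its underside
- jar_b: bystander: glass jar with black lid, radius 30 mm, 80 mm high, upright on the bench. Origin: centre of its underside
Things that resemble listed ones, but are neither listed nor needed, are in the scene too. What is shaped like the cup_b but purple is not meant.

How it is judged (in metres and radians):
On the way, in this order (a step that is already met when the one before it is completed fails the run):
1. the pot is tipped over and all three chunks lie in the tray (value of joint pot above 1.2 rad and x of chunk_a in the frame of tipper between -0.075 and 0.195 m and y of chunk_a in the frame of tipper between -0.075 and 0.075 m and z of chunk_a in the frame of tipper between 0 and 0.06 m and x of chunk_b in the frame of tipper between -0.075 and 0.195 m and y of chunk_b in the frame of tipper between -0.075 and 0.075 m and z of chunk_b in the frame of tipper between 0 and 0.06 m and x of chunk_c in the frame of tipper between -0.075 and 0.195 m and y of chunk_c in the frame of tipper between -0.075 and 0.075 m and z of chunk_c in the frame of tipper between 0 and 0.06 m), for 0.2 s.
2. the pot is back upright (value of joint pot below 0.06 rad), for 0.2 s.
3. one loose cup is nested fully home in the upright pot (value of joint pot below 0.06 rad and ((z of cup_a in the frame of pot_base between 0.032 and 0.04 m and horizontal distance between cup_a and pot_base below 0.005 m and angle between cup_a's own z axis and vertical below 0.08 rad) or (z of cup_b in the frame of pot_base between 0.032 and 0.04 m and horizontal distance between cup_b and pot_base below 0.005 m and angle between cup_b's own z axis and vertical below 0.08 rad))), for 0.2 s.
At the end, for the whole second after the job is handed in: The pot is upright (within 0.06 rad), all three chunks lie in the stand's tray, one loose cup sits fully home in the pot (36 mm above it, +-4 mm) and the other fully home in that cup (72 mm, +-4 mm), both centred within 5 mm and upright within 0.08 rad, all at rest (value of joint pot below 0.06 rad and x of chunk_a in the frame of tipper between -0.075 and 0.195 m and y of chunk_a in the frame of tipper between -0.075 and 0.075 m and z of chunk_a in the frame of tipper between 0 and 0.06 m and x of chunk_b in the frame of tipper between -0.075 and 0.195 m and y of chunk_b in the frame of tipper between -0.075 and 0.075 m and z of chunk_b in the frame of tipper between 0 and 0.06 m and x of chunk_c in the frame of tipper between -0.075 and 0.195 m and y of chunk_c in the frame of tipper between -0.075 and 0.075 m and z of chunk_c in the frame of tipper between 0 and 0.06 m and ((z of cup_a in the frame of pot_base between 0.032 and 0.04 m and horizontal distance between each of cup_a, cup_b and pot_base below 0.005 m and angle between each of cup_a, cup_b's own z axis and vertical below 0.08 rad and z of cup_b in the frame of pot_base between 0.068 and 0.076 m) or (z of cup_b in the frame of pot_base between 0.032 and 0.04 m and horizontal distance between each of cup_b, cup_a and pot_base below 0.005 m and angle between each of cup_b, cup_a's own z axis and vertical below 0.08 rad and z of cup_a in the frame of pot_base between 0.068 and 0.076 m)) and linear speed of each of cup_a, cup_b, chunk_a, chunk_b, chunk_c below 0.03 m/s); the robot touches nothing.
It fails at once if a jar is shifted by more than 30 mm or tipped (distance of any of jar_a, jar_b from where it was at the start of the episode above 0.03 m or angle between any of jar_a, jar_b's own z axis and vertical above 0.4 rad).
It also fails if it takes over 72 s, if anything falls off the work surface, if the arm or the gripper's body presses on something with over 40 N, if the wrist force passes 120 N, or if a joint passes its speed limit or range.

## Working session

There is one attempt and no reset: what is moved stays moved. The work goes in short steps, Python scripts to look and compute and a tool call to move; the robot and the scene stay as the last step left them, time stands still between calls to the robot, and variables do not carry over. Pictures are saved under pics/ and viewed, at most 10 in all, crops included, and the job is handed in when it is done.

Besides the shell and the picture viewer there is one more tool, called after ">>>" as name(argument=value, ...) on one line, values as JSON. jog_arm: Moves the arm, as the interface text tells. Its arguments: {"type":"object","properties":{"moves":{"type":"array"},"newtons":{"type":"number"}},"required":["moves"]}

```bash
mkdir -p pics; ls; python3 - <<'E'
from plant import *
import cv2, numpy as np
for n in ["scene","top"]:
    p=capture(n); cv2.imwrite(f"pics/{n}0.png",p["pixels"])
    print(n,p["mtx"].tolist(),np.round(p["world_from_camera"],4).tolist(),p["shot"])
    for t in ["tipper","pot","crank_grip","cup_a","chunk_a","jar_a"]:
        for r in regions_of(p,t): print(t,round(r["confidence"],2),np.round(r["pixel"],1),r["pixels"].sum())
s=get_state();print(s)
E
```

```text
pics
scene [[452.32773390012005, 0.0, 322.5933984789701], [0.0, 452.32773390012005, 237.43009401913145], [0.0, 0.0, 1.0]] [[-0.1595, 0.8458, -0.509, 0.9669], [0.9872, 0.1388, -0.0787, 0.046], [0.0041, -0.5151, -0.8571, 0.9694], [0.0, 0.0, 0.0, 1.0]] 1
tipper 0.56 [328.3 304.3] 8969
pot 0.84 [333.7 252.9] 1679
crank_grip 0.79 [333.3 253.9] 1455
cup_a 0.94 [456.3 256.8] 942
cup_a 0.84 [445.1 214.1] 952
cup_a 0.69 [214.1 223.1] 899
chunk_a 0.44 [340.7 261.5] 59
jar_a 0.75 [181.1 284.3] 883
jar_a 0.55 [472.9 333.6] 931
top [[579.9044376771758, 0.0, 330.46966950388367], [0.0, 579.9044376771758, 239.52831359310633], [0.0, 0.0, 1.0]] [[-0.0082, -0.9982, 0.0602, 0.3871], [-0.9999, 0.0077, -0.0078, -0.0206], [0.0073, -0.0603, -0.9982, 1.1402], [0.0, 0.0, 0.0, 1.0]] 2
tipper 0.69 [313.5 184.1] 11834
tipper 0.32 [167.2 251.5] 1334
pot 0.73 [314.3 207. ] 2000
crank_grip 0.84 [316. 205.] 1862
cup_a 0.79 [183.9 314.9] 1370
cup_a 0.57 [168.3 252.5] 1364
cup_a 0.25 [314.2 182.7] 12039
chunk_a 0.52 [303.7 207.7] 61
chunk_a 0.5 [301.6 202.7] 99
jar_a 0.96 [148.1 165.7] 1084
jar_a 0.8 [484.3 171.7] 1030
{'time_s': 0.7, 'joints': array([ 8.24553015e+01,  2.05431566e+01,  6.80781174e-01, -7.77277833e-04,
       -7.01368129e+01, -1.65076285e+01]), 'qd': array([ 0.03728986,  0.0260835 , -0.08749277, -0.02975855,  0.01988141,
       -0.04568661]), 'joint_torque': array([-3.01392502e-04, -5.82156587e+01,  2.93249720e+01,  7.00080156e+00,
        1.25767846e-02, -4.46139586e-05]), 'tcp_pos': array([0.27510329, 0.61634967, 0.22658602]), 'eef_rot': array([-1.79999430e+02,  9.31532944e-04, -2.40525911e+01]), 'contact_force': array([ 0.0464615 , -0.47066459, -0.8543665 ]), 'moment': array([0.00929653, 0.00348659, 0.01335328]), 'gripper_force': 0.0, 'gripper_width': 0.08760993026386367}
```

View pics/scene0.png

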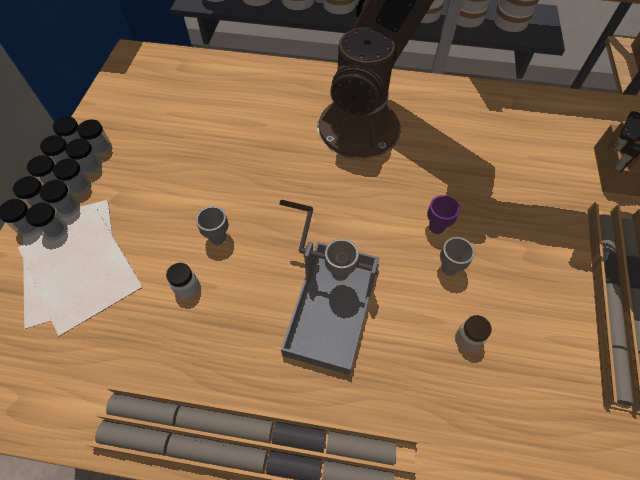

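View pics/top0.png

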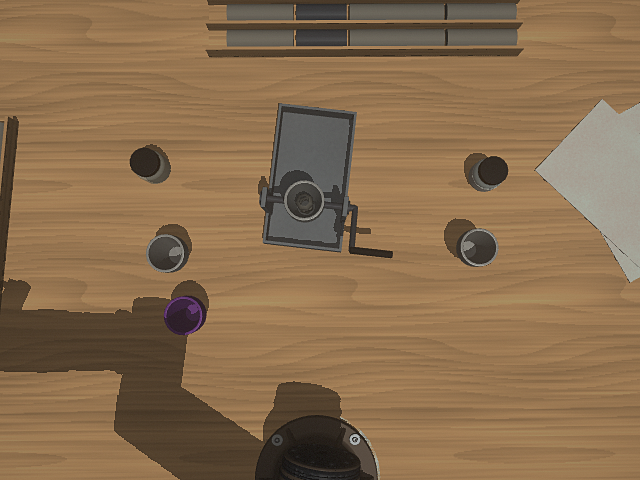

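Scene shows the two steel cups at (456,257) and (212,225), with the purple decoy at (444,212). In the top view the steel cups are at (166,252) and (479,247), and purple is at (184,315). The pot is at (304,201), the crank bar runs from (351,250) to (393,254), and the jars are at (146,163) and (491,170). I'll take the two grey steel cups and check that choice in a crop.

```bash
cat > h.py <<'E'
from plant import *
import cv2, numpy as np
from scipy.optimize import least_squares, minimize
def proj(p,X):
    T=np.linalg.inv(p["world_from_camera"]); X=np.atleast_2d(X)@T[:3,:3].T+T[:3,3]
    u=X@np.asarray(p["mtx"]).T; return u[:,:2]/u[:,2:]
def back(p,uv,z):
    d=p["world_from_camera"][:3,:3]@np.linalg.inv(p["mtx"])@np.array([uv[0],uv[1],1.]); o=p["world_from_camera"][:3,3]
    return o+d*(z-o[2])/d[2]
a=np.linspace(0,2*np.pi,60); C=np.c_[np.cos(a),np.sin(a)]
def ring(x,y,z,r): return np.c_[C*r+[x,y],np.full(60,z)]
def sil(p,x,y,z0,prof):
    P=proj(p,np.vstack([ring(x,y,z0+h,r) for h,r in prof])).astype(np.float32)
    m=np.zeros((480*4,640*4),np.uint8); cv2.fillConvexPoly(m,np.round(cv2.convexHull(P)[:,0]*4+1.5).astype(int),1)
    return cv2.resize(m.astype(np.float32),(640,480),interpolation=cv2.INTER_AREA)
CUP=[(0,.019),(.056,.033),(.056,.035),(.092,.035)]; JAR=[(0,.03),(.08,.03)]
def fit(obs,x0,z0=0,prof=CUP):
    def c(v): return sum(np.abs(sil(p,v[0],v[1],z0,prof)-m).sum()/m.sum() for p,m in obs)
    r=minimize(c,x0[:2],method="Nelder-Mead",options=dict(initial_simplex=[x0[:2],np.add(x0[:2],[.01,0]),np.add(x0[:2],[0,.01])],xatol=2e-4,fatol=1e-4))
    return r.x,r.fun
def tool(dw,yaw):  # world shift (m) -> tool shift cm
    c,s=np.cos(np.radians(yaw)),np.sin(np.radians(yaw)); return np.round([100*(c*dw[0]+s*dw[1]),100*(s*dw[0]-c*dw[1]),-100*dw[2]],2)
E
python3 - <<'E'
from h import *
S={n:capture(n) for n in ["scene","top"]}
for t,prof in [("cup_a",CUP),("jar_a",JAR)]:
    R={n:[(back(S[n],r["pixel"],.06),r) for r in regions_of(S[n],t) if r["pixels"].sum()<1500] for n in S}
    for n in S:
        for X,r in R[n]:
            o=[(S[n],r["pixels"].astype(np.float32))]
            x,f=fit(o,X,0,prof); col=S[n]["pixels"][r["pixels"]].mean(0)
            print(t,n,np.round(r["pixel"]),r["confidence"],np.round(x,4),round(f,3),col.round())
p=S["top"]
co=[(280,103),(356,112),(342,251),(263,243)]
print([back(p,c,.045)[:2].round(4) for c in co])
print("rim",back(p,(304.5,200.5),.157)[:2],"bar",back(p,(351,250),.173)[:2],back(p,(393,254),.173)[:2])
q=S["scene"]; print("scene rim",back(q,(341.5,256),.157)[:2],"bar",back(q,(281,203),.173)[:2],back(q,(312,208),.173)[:2])
im=cv2.resize(p["pixels"][90:270,130:330],None,fx=4,fy=4,interpolation=cv2.INTER_CUBIC)[:600]
im2=cv2.resize(p["pixels"][90:270,250:410],None,fx=4,fy=4,interpolation=cv2.INTER_CUBIC)[:600]
im3=p["pixels"][220:350,130:530]
cv2.imwrite("pics/stand.png",cv2.resize(p["pixels"][95:265,245:405],None,fx=3.5,fy=3.5,interpolation=cv2.INTER_CUBIC))
cv2.imwrite("pics/cups.png",cv2.resize(im3,None,fx=2,fy=2,interpolation=cv2.INTER_CUBIC))
E
```

```text
cup_a scene [457. 255.] 0.97 [0.4272 0.2697] 0.081 [66. 71. 77.]
cup_a scene [213. 227.] 0.92 [ 0.4361 -0.2997] 0.055 [64. 67. 71.]
cup_a scene [444. 213.] 0.84 [0.3158 0.2359] 0.076 [58. 33. 58.]
cup_a top [165. 253.] 0.94 [0.4279 0.2707] 0.073 [73. 79. 83.]
cup_a top [181. 317.] 0.75 [0.3159 0.2378] 0.064 [62. 39. 61.]
cup_a top [478. 250.] 0.67 [ 0.4345 -0.2981] 0.063 [71. 78. 82.]
jar_a scene [180. 282.] 0.9 [ 0.5787 -0.3347] 0.147 [56. 59. 64.]
jar_a scene [471. 332.] 0.55 [0.5994 0.3131] 0.156 [48. 58. 70.]
jar_a top [149. 168.] 0.93 [0.5966 0.3115] 0.157 [46. 55. 62.]
jar_a top [483. 174.] 0.63 [ 0.5769 -0.3292] 0.144 [50. 57. 64.]
[array([0.7162, 0.0655]), array([ 0.6978, -0.0801]), array([ 0.4312, -0.0508]), array([0.4476, 0.0984])]
rim [0.51339127 0.01546559] bar [ 0.42764059 -0.06227871] [ 0.42040525 -0.13236028]
scene rim [0.5219197  0.01672829] bar [ 0.42312133 -0.12912692] [ 0.42516198 -0.06108214]
```

View pics/stand.png

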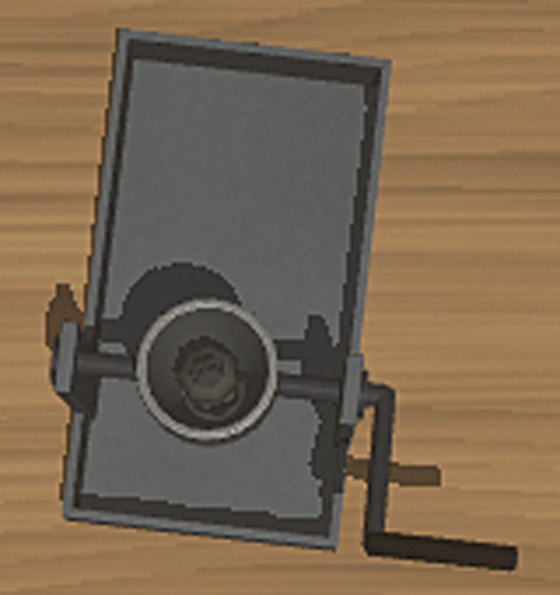

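View pics/cups.png

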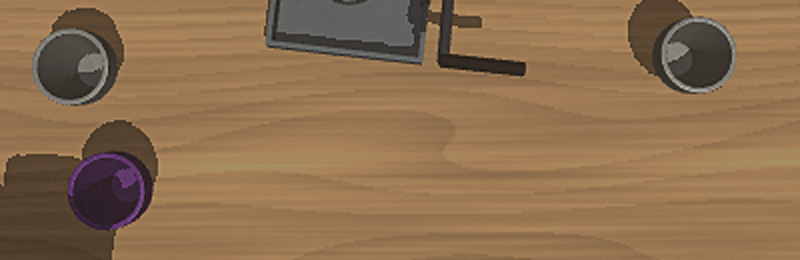

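Crop check: the two steel cups, at (70,67) and (698,55) in the crop, are grey. The purple one at (110,190) is the decoy. The stand fit gives origin (0.5135, 0.0155) and yaw about -6.5°. The predicted bar centre (0.424, -0.097) matches the measured one.

>>> jog_arm(moves=[[[0,0,0],10.4,6],[[0,0,0],10.4,6],[[0,0,0],10.4,6],[[0,0,0],10.4,6],[[0,0,0],10.3,6],[[0,0,0],10.3,6],[[0,0,0],10.3,6]], newtons=20)

```text
time_s: 1.88
tcp_pos: [0.2751, 0.6164, 0.2266]
eef_rot: [180.0, -0.0, -96.9]
contact_force: [-0.3, 0.5, -0.5]
gripper_width: 0.0599
gripper_force: 0.0
```

>>> jog_arm(moves=[[[5.7,-1.7,0],0,6],[[5.8,-1.9,0],0,6],[[5.8,-1.9,0],0,6],[[5.8,-1.9,0],0,6],[[5.8,-1.9,0],0,6],[[5.8,-1.9,0],0,6],[[5.8,-1.9,0],0,6],[[5.8,-1.9,0],0,6],[[5.8,-1.9,0],0,6],[[5.8,-1.9,0],0,6],[[5.8,-1.9,0],0,6],[[5.5,-2.2,0],0,6]])

```text
time_s: 3.38
tcp_pos: [0.4238, -0.0993, 0.2273]
eef_rot: [-179.9, 0.0, -96.5]
contact_force: [1.3, 0.8, -0.2]
gripper_width: 0.0604
gripper_force: 0.0
```

>>> jog_arm(moves=[[[0,0,0],0,6]])

```text
time_s: 3.5
tcp_pos: [0.4237, -0.1011, 0.2264]
eef_rot: [180.0, -0.0, -97.0]
contact_force: [-1.2, -0.2, -0.3]
gripper_width: 0.0602
gripper_force: 0.0
```

>>> jog_arm(moves=[[[0,0,3.7],0,6],[[0,0,3.6],0,6],[[0,0,0],0,1.0],[[0,0,0],0,1.0],[[0,0,0],0,1.0],[[0,0,0],0,1.0],[[0,0,0],0,1.0]], newtons=20)

```text
time_s: 4.38
tcp_pos: [0.4239, -0.0972, 0.1541]
eef_rot: [-179.9, 0.0, -96.5]
contact_force: [0.2, -0.7, 0.9]
gripper_width: 0.0157
gripper_force: 0.0
```

>>> jog_arm(moves=[[[0,0,0],0,0.6],[[0,0,0],0,0.6],[[0,0,0],0,0.6]])

```text
time_s: 4.75
tcp_pos: [0.4244, -0.0972, 0.154]
eef_rot: [-179.9, 0.0, -96.5]
contact_force: [2.1, -0.1, 1.6]
gripper_width: 0.011
gripper_force: 20.0
```

```bash
python3 - <<'E'
import numpy as np
t=np.radians(np.arange(0,133,4.)); b=np.arctan2(48,-76)
X=9*np.cos(b-t);Z=9*np.sin(b-t)
# tool y = -stand x at yaw -96.5; tool z = down
print(np.c_[np.degrees(t[1:]),-np.diff(X),-np.diff(Z)].round(2).tolist())
E
```

```text
[[4.0, -0.35, -0.52], [8.0, -0.39, -0.49], [12.0, -0.42, -0.46], [16.0, -0.45, -0.43], [20.0, -0.48, -0.4], [24.0, -0.51, -0.37], [28.0, -0.53, -0.33], [32.0, -0.56, -0.29], [36.0, -0.58, -0.25], [40.0, -0.59, -0.21], [44.0, -0.6, -0.17], [48.0, -0.62, -0.13], [52.0, -0.62, -0.08], [56.0, -0.63, -0.04], [60.0, -0.63, 0.0], [64.0, -0.63, 0.05], [68.0, -0.62, 0.09], [72.0, -0.61, 0.13], [76.0, -0.6, 0.18], [80.0, -0.59, 0.22], [84.0, -0.57, 0.26], [88.0, -0.55, 0.3], [92.0, -0.53, 0.34], [96.0, -0.51, 0.37], [100.0, -0.48, 0.41], [104.0, -0.45, 0.44], [108.0, -0.42, 0.47], [112.0, -0.38, 0.5], [116.0, -0.35, 0.52], [120.0, -0.31, 0.55], [124.0, -0.27, 0.57], [128.0, -0.23, 0.58], [132.0, -0.19, 0.6]]
```

>>> jog_arm(moves=[[[0,-0.35,-0.52],0,0.6],[[0,-0.39,-0.49],0,0.6],[[0,-0.42,-0.46],0,0.6],[[0,-0.45,-0.43],0,0.6],[[0,-0.48,-0.4],0,0.6]], newtons=30)

```text
time_s: 5.38
tcp_pos: [0.4425, -0.0996, 0.1764]
eef_rot: [179.8, -0.0, -96.6]
contact_force: [-8.4, 5.3, 2.1]
gripper_width: 0.0111
gripper_force: 30.0
```

Forces are low, so I'll continue along the arc.

>>> jog_arm(moves=[[[0,-0.51,-0.37],0,0.6],[[0,-0.53,-0.33],0,0.6],[[0,-0.56,-0.29],0,0.6],[[0,-0.58,-0.25],0,0.6],[[0,-0.59,-0.21],0,0.6],[[0,-0.6,-0.17],0,0.6],[[0,-0.62,-0.13],0,0.6],[[0,-0.62,-0.08],0,0.6],[[0,-0.63,-0.04],0,0.6],[[0,-0.63,0],0,0.6],[[0,-0.63,0.05],0,0.6],[[0,-0.62,0.09],0,0.6]])

```text
time_s: 6.88
tcp_pos: [0.5144, -0.1087, 0.1947]
eef_rot: [179.9, -0.1, -96.5]
contact_force: [-5.5, -0.6, 5.3]
gripper_width: 0.0111
gripper_force: 30.0
```

>>> jog_arm(moves=[[[0,-0.61,0.13],0,0.6],[[0,-0.6,0.18],0,0.6],[[0,-0.59,0.22],0,0.6],[[0,-0.57,0.26],0,0.6],[[0,-0.55,0.3],0,0.6],[[0,-0.53,0.34],0,0.6],[[0,-0.51,0.37],0,0.6],[[0,-0.48,0.41],0,0.6],[[0,-0.45,0.44],0,0.6],[[0,-0.42,0.47],0,0.6],[[0,-0.38,0.5],0,0.6],[[0,-0.35,0.52],0,0.6]])

```text
time_s: 8.38
tcp_pos: [0.5743, -0.1159, 0.153]
eef_rot: [179.9, -0.1, -96.6]
contact_force: [-4.7, -3.4, 2.9]
gripper_width: 0.011
gripper_force: 30.0
```

>>> jog_arm(moves=[[[0,-0.31,0.55],0,0.6],[[0,-0.27,0.57],0,0.6],[[0,-0.23,0.58],0,0.6],[[0,-0.19,0.6],0,0.6],[[0,0,0],0,0.6],[[0,0,0],0,0.6],[[0,0,0],0,0.6]])

```text
time_s: 9.25
tcp_pos: [0.5849, -0.1171, 0.13]
eef_rot: [180.0, -0.1, -96.6]
contact_force: [-1.2, -6.1, 0.3]
gripper_width: 0.0109
gripper_force: 30.0
```

```bash
python3 - <<'E'
from h import *
p=capture("top");q=capture("scene")
for n,s in (("top",p),("scene",q)):
    for r in regions_of(s,"chunk_a"): print(n,round(r["confidence"],2),np.round(r["pixel"]),r["pixels"].sum())
im=np.hstack([cv2.resize(p["pixels"][90:270,240:400],(400,450)),cv2.resize(q["pixels"][220:385,260:407],(400,450))])
cv2.imwrite("pics/tip.png",im)
E
```

```text
scene 0.63 [214. 225.] 956
scene 0.47 [326. 292.] 58
```

View pics/tip.png

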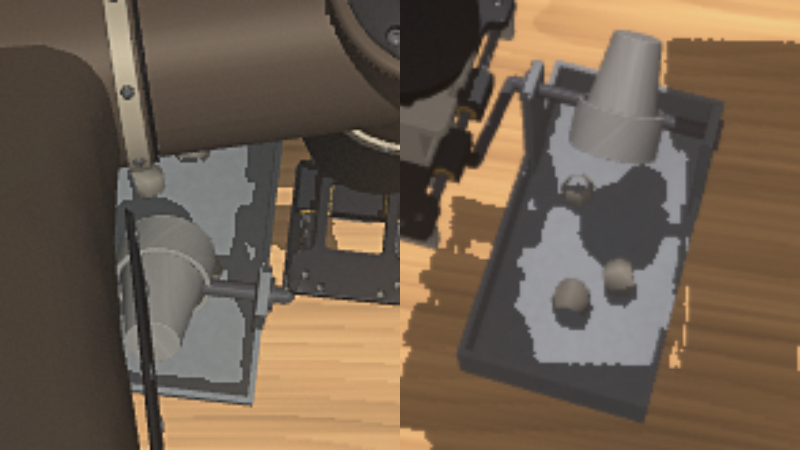

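The right half of the picture shows all three chunks in the tray, at (578,188), (618,273) and (570,297), and the pot inverted and empty. Swinging back.

>>> jog_arm(moves=[[[0,0.19,-0.6],0,0.6],[[0,0.23,-0.58],0,0.6],[[0,0.27,-0.57],0,0.6],[[0,0.31,-0.55],0,0.6],[[0,0.35,-0.52],0,0.6],[[0,0.38,-0.5],0,0.6],[[0,0.42,-0.47],0,0.6],[[0,0.45,-0.44],0,0.6],[[0,0.48,-0.41],0,0.6],[[0,0.51,-0.37],0,0.6],[[0,0.53,-0.34],0,0.6],[[0,0.55,-0.3],0,0.6]])

```text
time_s: 10.95
tcp_pos: [0.5391, -0.1114, 0.1863]
eef_rot: [-180.0, -0.1, -96.6]
contact_force: [2.5, -5.6, -6.4]
gripper_width: 0.0111
gripper_force: 30.0
```

>>> jog_arm(moves=[[[0,0.57,-0.26],0,0.6],[[0,0.59,-0.22],0,0.6],[[0,0.6,-0.18],0,0.6],[[0,0.61,-0.13],0,0.6],[[0,0.62,-0.09],0,0.6],[[0,0.63,-0.05],0,0.6],[[0,0.63,0],0,0.6],[[0,0.63,0.04],0,0.6],[[0,0.62,0.08],0,0.6],[[0,0.62,0.13],0,0.6],[[0,0.6,0.17],0,0.6],[[0,0.59,0.21],0,0.6]])

```text
time_s: 12.45
tcp_pos: [0.4685, -0.1026, 0.191]
eef_rot: [-179.7, -0.0, -96.5]
contact_force: [4.2, -4.0, 1.4]
gripper_width: 0.0114
gripper_force: 30.0
```

>>> jog_arm(moves=[[[0,0.58,0.25],0,0.6],[[0,0.56,0.29],0,0.6],[[0,0.53,0.33],0,0.6],[[0,0.51,0.37],0,0.6],[[0,0.48,0.4],0,0.6],[[0,0.45,0.43],0,0.6],[[0,0.42,0.46],0,0.6],[[0,0.39,0.49],0,0.6],[[0,0.35,0.52],0,0.6],[[0,0.06,0.1],0,0.6],[[0,0,0],0,0.6],[[0,0,0],0,0.6]])

```text
time_s: 13.95
tcp_pos: [0.4245, -0.0971, 0.154]
eef_rot: [-179.8, 0.0, -96.5]
contact_force: [1.8, 3.4, 15.8]
gripper_width: 0.0109
gripper_force: 30.0
```

>>> jog_arm(moves=[[[0,0,0],0,4],[[0,0,0],0,4],[[0,0,0],0,4],[[0,0,-4],0,4],[[0,0,-4],0,8.76],[[5,-0.8,0],0,8.76],[[5,-0.8,0],0,8.76],[[5,-0.9,0],0,8.76],[[5,-0.9,0],0,8.76],[[0,0,0],0,8.76],[[0,0,0],0,8.76]])

```text
time_s: 15.32
tcp_pos: [0.4331, -0.2997, 0.2317]
eef_rot: [179.9, 0.0, -96.6]
contact_force: [0.3, 0.5, -0.5]
gripper_width: 0.0876
gripper_force: 0.0
```

```bash
cat > m.py <<'E'
from h import *
def rimfit(p,x0,z,R=(.030,.0335)):
    # fit bright rim ring: maximise mean gray on ring minus inside/outside
    g=cv2.cvtColor(p["pixels"],cv2.COLOR_BGR2GRAY).astype(np.float32)
    def s(x,y,r):
        u=proj(p,ring(x,y,z,r)).astype(np.float32); return cv2.remap(g,u[:,:1],u[:,1:],cv2.INTER_LINEAR).mean()
    c=lambda v:-(s(*v,.0335)-.5*s(*v,.027)-.5*s(*v,.039))
    r=minimize(c,x0,method="Nelder-Mead",options=dict(initial_simplex=[x0,np.add(x0,[.004,0]),np.add(x0,[0,.004])],xatol=1e-4)); return r.x.round(4),r.fun
if __name__=="__main__":
    s=get_state(); print(s["tcp_pos"],s["eef_rot"],s["gripper_width"])
    for n in ("top","scene"):
        p=capture(n); cv2.imwrite(f"pics/{n}_{s['time_s']:.1f}.png",p["pixels"])
        for t,z,x0 in (("pot",.157,(.5135,.0155)),("cupR",.092,(.435,-.299)),("cupL",.092,(.4277,.2702))): print(n,t,rimfit(p,x0,z))
E
python3 m.py; ls pics
```

```text
[ 0.43314267 -0.29972418  0.23165202] [ 1.79876285e+02  3.31153204e-02 -9.66301479e+01] 0.08761981521000048
top pot (array([0.5146, 0.0162]), np.float64(-37.493289947509766))
top cupR (array([ 0.4352, -0.2955]), np.float64(-25.085514068603516))
top cupL (array([0.428 , 0.2723]), np.float64(-60.66456604003906))
scene pot (array([0.5126, 0.0143]), np.float64(-29.956985473632812))
scene cupR (array([ 0.4335, -0.2988]), np.float64(-39.33320617675781))
scene cupL (array([0.4273, 0.2702]), np.float64(-56.65394973754883))
cups.png
scene0.png
scene_15.3.png
stand.png
tip.png
top0.png
top_15.3.png
```

>>> jog_arm(moves=[[[-0.1,-0.2,4.3],0,8.76],[[0,0,4.3],0,8.76],[[0,0,4.3],0,8.76],[[0,0,2.3],0,8.76],[[0,0,2.0],0,8.76],[[0,0,0],0,6],[[0,0,0],0,6],[[0,0,0],0,6],[[0,0,0],0,6]], newtons=25)

```text
time_s: 16.55
tcp_pos: [0.4368, -0.2991, 0.0616]
eef_rot: [-179.9, -0.0, -96.5]
contact_force: [0.3, 0.9, 3.5]
gripper_width: 0.07
gripper_force: 25.0
```

>>> jog_arm(moves=[[[0,0,-2],0,6],[[0,0,-6],0,6],[[0,0,-6],0,6],[[0,0,-6],0,6],[[-4,-0.5,0],0,6],[[-5,-0.6,0],0,6],[[-5,-0.6,0],0,6],[[-5,-0.7,0],0,6],[[-5,-0.7,0],0,6],[[-5,-0.6,0],0,6],[[-3.1,-0.4,0],0,6],[[0,0,0],0,6]])

```text
time_s: 18.05
tcp_pos: [0.5137, 0.0171, 0.2605]
eef_rot: [180.0, 0.0, -96.4]
contact_force: [-0.6, -0.1, -0.9]
gripper_width: 0.0702
gripper_force: 25.0
```

```bash
python3 - <<'E'
from h import *
s=get_state(); print(s["tcp_pos"],s["eef_rot"],s["contact_force"],s["gripper_width"])
p=capture("scene"); cv2.imwrite("pics/over1.png",cv2.resize(p["pixels"][130:330,210:450],(720,600)))
print(proj(p,[[.5136,.0154,.157],[*s["tcp_pos"][:2],.201]]))
E
```

```text
[0.51365455 0.01708675 0.26047676] [ 1.79989292e+02  1.28213753e-02 -9.64079642e+01] [-0.58044857 -0.1159462  -0.87358285] 0.07020764446253636
[[341.41946146 252.39901947]
 [343.15202156 241.68003787]]
```

View pics/over1.png

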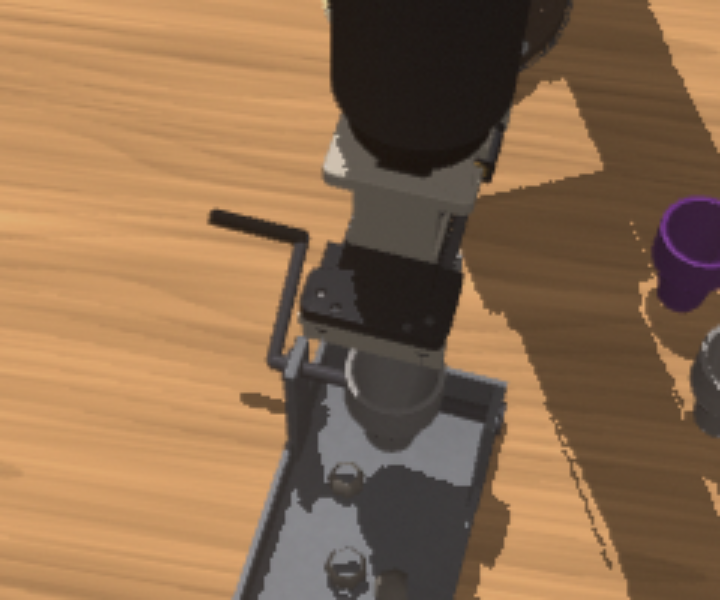

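The picture shows the held cup over the pot, which is at (395,380). The crank is in its upright position, at (210,216)–(305,237). Lowering in steps.

>>> jog_arm(moves=[[[0.1,0,0],0,6],[[0,0,3],0,6],[[0,0,2.5],0,6],[[0,0,1.5],0,6],[[0,0,1],0,6],[[0,0,0.5],0,6],[[0,0,0],0,6]])

```text
time_s: 18.98
tcp_pos: [0.5135, 0.0142, 0.1757]
eef_rot: [-180.0, 0.0, -96.6]
contact_force: [0.1, 0.3, -1.4]
gripper_width: 0.0702
gripper_force: 25.0
```

>>> jog_arm(moves=[[[-0.1,0,0.4],0,6],[[0,0,0.4],0,6],[[0,0,0.3],0,6],[[0,0,0.1],0,6],[[0,0,0],0,6]])

```text
time_s: 19.6
tcp_pos: [0.5139, 0.0154, 0.1637]
eef_rot: [-180.0, 0.0, -96.5]
contact_force: [1.9, 0.8, -1.3]
gripper_width: 0.0701
gripper_force: 25.0
```

>>> jog_arm(moves=[[[0,0,0.1],0,6],[[0,0,0.1],0,6],[[0,0,0],0,6]])

```text
time_s: 19.98
tcp_pos: [0.5142, 0.0154, 0.1624]
eef_rot: [-179.9, 0.0, -96.5]
contact_force: [0.3, 1.4, 4.6]
gripper_width: 0.0702
gripper_force: 25.0
```

>>> jog_arm(moves=[[[0,0,0],0,8.76],[[0,0,0],0,8.76],[[0,0,0],0,8.76],[[0,0,-1],0,8.76],[[0,0,-4],0,8.76],[[0,0,-4],0,8.76],[[-4.9,2.3,0],0,8.76],[[-4.9,2.3,0],0,8.76],[[-4.9,2.3,0],0,8.76],[[-4.9,2.3,0],0,8.76],[[-4.8,2.3,0],0,8.76],[[0,0,0],0,8.76]])

```text
time_s: 21.48
tcp_pos: [0.4261, 0.2736, 0.2521]
eef_rot: [-180.0, 0.0, -96.3]
contact_force: [-0.3, -0.2, -0.4]
gripper_width: 0.0875
gripper_force: 0.0
```

```bash
python3 - <<'E'
from m import *
s=get_state(); print(s["tcp_pos"],s["eef_rot"])
im=[]
for n in ("top","scene"):
    p=capture(n)
    for t,z,x0 in (("cup1",.193,(.5136,.0154)),("cupL",.092,(.4277,.2702))): print(n,t,rimfit(p,x0,z))
    im.append(p["pixels"])
cv2.imwrite("pics/nest1.png",np.hstack([cv2.resize(im[0][90:270,240:400],(400,450)),cv2.resize(im[1][190:370,260:420],(400,450))]))
E
```

```text
[0.4261198  0.27360819 0.25209985] [-1.79984609e+02  3.10587600e-02 -9.63233613e+01]
top cup1 (array([0.5138, 0.0151]), np.float64(-57.490230560302734))
top cupL (array([0.4288, 0.2713]), np.float64(-43.46152114868164))
scene cup1 (array([0.513 , 0.0135]), np.float64(-63.496639251708984))
scene cupL (array([0.4283, 0.2708]), np.float64(-48.54540252685547))
```

View pics/nest1.png

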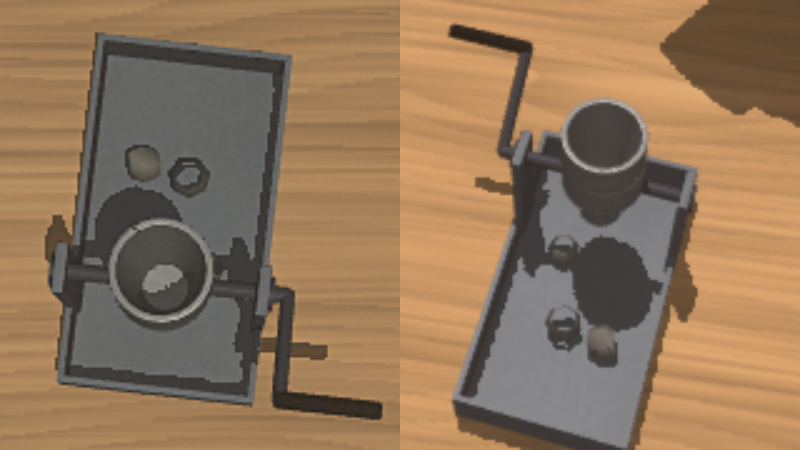

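Both views show cup 1 nested upright with its rim at (160,270) in the left half, and all the chunks in the tray. Fetching the left steel cup.

>>> jog_arm(moves=[[[0.1,-0.2,4.5],0,8.76],[[0,0,4.5],0,8.76],[[0,0,4],0,8.76],[[0,0,4],0,8.76],[[0,0,2],0,8.76],[[0,0,0],0,8.76]])

```text
time_s: 22.32
tcp_pos: [0.4288, 0.2676, 0.0606]
eef_rot: [179.9, -0.2, -96.7]
contact_force: [0.5, 0.1, 0.8]
gripper_width: 0.0876
gripper_force: 0.0
```

>>> jog_arm(moves=[[[0,0,0],0,6],[[0,0,0],0,6],[[0,0,0],0,6],[[0,0,0],0,6]])

```text
time_s: 22.82
tcp_pos: [0.4295, 0.2701, 0.0627]
eef_rot: [-179.9, 0.1, -96.5]
contact_force: [-1.1, -1.1, 6.5]
gripper_width: 0.07
gripper_force: 25.0
```

>>> jog_arm(moves=[[[0,0,-2],0,6],[[0,0,-5],0,6],[[0,0,-5],0,6],[[0,0,-5],0,6],[[0,0,-5],0,6],[[4.9,-2.3,0],0,6],[[4.9,-2.3,0],0,6],[[4.9,-2.3,0],0,6],[[4.9,-2.2,0],0,6],[[4.7,-2.2,0],0,6],[[0,0,0],0,6],[[0,0,0],0,6]])

```text
time_s: 24.32
tcp_pos: [0.5132, 0.015, 0.2814]
eef_rot: [180.0, 0.0, -96.6]
contact_force: [1.0, -0.4, -2.0]
gripper_width: 0.0698
gripper_force: 25.0
```

>>> jog_arm(moves=[[[0,0,0],0,6]])

```text
time_s: 24.45
tcp_pos: [0.5132, 0.0161, 0.2816]
eef_rot: [-180.0, 0.0, -96.5]
contact_force: [-0.4, -0.2, 0.1]
gripper_width: 0.07
gripper_force: 25.0
```

>>> jog_arm(moves=[[[0,0,3],0,6],[[0,0,2],0,6],[[0,0,1],0,6],[[0,0,0.7],0,6],[[0,0,0.5],0,6],[[0,0,0.4],0,6],[[0,0,0.3],0,6],[[0,0,0.2],0,6],[[0,0,0],0,6]])

```text
time_s: 25.58
tcp_pos: [0.5135, 0.0152, 0.2005]
eef_rot: [180.0, -0.0, -96.6]
contact_force: [-0.2, -0.7, -0.8]
gripper_width: 0.0699
gripper_force: 25.0
```

>>> jog_arm(moves=[[[0,0,0.1],0,6],[[0,0,0.1],0,6],[[0,0,0],0,6]])

```text
time_s: 25.95
tcp_pos: [0.5137, 0.0152, 0.1996]
eef_rot: [-180.0, 0.0, -96.5]
contact_force: [-1.9, 0.1, 5.9]
gripper_width: 0.0698
gripper_force: 25.0
```

Contact comes at the expected height. Releasing, rising and moving clear.

>>> jog_arm(moves=[[[0,0,0],0,8.76],[[0,0,0],0,8.76],[[0,0,0],0,8.76],[[0,0,-1],0,8.76],[[0,0,-3],0,8.76],[[0,0,-4],0,8.76],[[-5,2,0],0,8.76],[[-5,2,0],0,8.76],[[-5,2,0],0,8.76],[[-5,2,0],0,8.76],[[-3,1,0],0,8.76],[[0,0,0],0,8.76]])

```text
time_s: 27.45
tcp_pos: [0.4499, 0.256, 0.279]
eef_rot: [-180.0, 0.0, -96.4]
contact_force: [0.3, 0.2, 0.1]
gripper_width: 0.0871
gripper_force: 0.0
```

```bash
python3 - <<'E'
from m import *
s=get_state(); print(s["tcp_pos"],s["contact_force"])
im=[]
for n in ("top","scene"):
    p=capture(n)
    print(n,*[(z,rimfit(p,(.5136,.0154),z)) for z in (.229,.240)])
    im.append(p["pixels"])
cv2.imwrite("pics/nest2.png",np.hstack([cv2.resize(im[0][90:270,240:400],(400,450)),cv2.resize(im[1][190:370,260:420],(400,450))]))
E
```

```text
[0.44989171 0.25603705 0.27900686] [0.33125325 0.19870305 0.06408442]
top (0.229, (array([0.5131, 0.0163]), np.float64(-60.50843048095703))) (0.24, (array([0.5121, 0.0156]), np.float64(-48.61482238769531)))
scene (0.229, (array([0.5123, 0.0151]), np.float64(-60.74305725097656))) (0.24, (array([0.5187, 0.0154]), np.float64(-59.00328063964844)))
```

View pics/nest2.png

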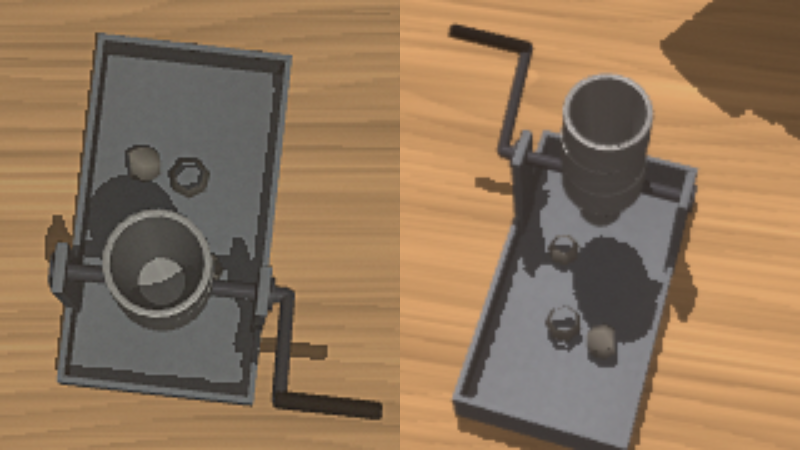

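The stack stands upright with its rim at (158,264) on the left and (608,112) on the right. The chunks are still in the tray, and the two views agree at rim height 229 mm.

```bash
python3 -c "
from plant import *
print(close_job())"
```

```text
the job is handed in; nothing more can be done
None
```

The job is handed in at about 28 s of the 72 s: in the last pictures all three chunks are in the tray, the pot is upright, and both steel cups are nested home in one upright stack. The arm stayed well clear of the jars, but I did not re-measure them at the end, and the hand-in returned no verdict.

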